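# Spin the photo turntable for an old book and park it at the mark

## Robot

A 6-joint arm with a two-finger parallel gripper is mounted at the origin on the work surface. World frame = base frame: x ahead of the robot, y to its left, z up, the work surface at z = 0. Lengths are in m, angles in rad, forces in N, time in s.
With the tool pointing down it reaches from about 0.225 to 0.875 m from the base axis. Payload 3.4 kg.
Tool frame: the origin (TCP) lies where the fingers leave the gripper's body, on its centre line; the fingertips stand 73 mm ahead of it and the grasp point (between the pads) lies 54 mm ahead of it (manip.pinch_z is the distance from the TCP to the grasp point, in m); z points along the fingers, y is the line along which they close (so a half turn about z gives the same grasp; the last joint's range is limited). The gripper opens to 85 mm and grips with 20 to 120 N. Pads are 22 mm wide; open, the fingers measure 114 mm over their backs; the gripper's body (76 mm by 85 mm) begins 54 mm behind the grasp point. The pads swing forward as they close: fully open they stand 13 mm farther back than shut.
Start: joints at [-1.278, 0.276, 1.505, -0, 1.361, -0.121], TCP at [0.231, -0.526, 0.304] pointing down, gripper open.
Joint ranges: [-2.89, 2.89], [-0.75, 2.08], [0.22, 2.7], [-1.18, 4.32], [0.11, 2.71], [-2.7, 2.7]. Speed limits (rad/s): [2.57, 2.57, 3.14, 3.14, 3.14, 3.14].

## Interface

Orientations are given as a unit quaternion [w, x, y, z].
In Python, from rig import readout, imaging, manip gives the robot as it stands. The module is installed in compiled form; this text tells all that it offers.
- The arm moves only by the tool servo_tool, never from a script. Its argument "moves" is a list of rows, each an object with "dp": the shift along the tool's x, y, z in units of 0.2 m (1.0 is 0.2 m), a list of three; "delta_rot": the turn, a rotation vector about the tool's x, y, z in units of 0.1 rad (1.0 is 0.1 rad), a list of three; "fingers": the opening, from 0 (shut) to 1 (fully open). In form: [{"dp": [dx, dy, dz], "delta_rot": [wx, wy, wz], "fingers": fingers}, ...]. A call has 1 to 5 rows; each row shifts and turns the commanded pose from where the row before left it, along the tool's axes as they then stand; what a row does not reach is not made up. A row lasts 1/10 s, in which the tool goes at most 50 mm and 8.59 degrees, less where a joint would pass 70% of its speed; a pose out of reach is approached as far as the arm can. A call with a number of a shift or a turn outside -1 to 1 is refused whole. A call with a gripper value outside its range is refused whole. The fingers move at their own pace and stop on an object; "force" is the grip in N (left out, the last holds). Time passes only in rows, so rows that do not move let the fingers close. It gives the time, the measured TCP pose, the force, the opening and the grip force at its end, in the units of the state.
- readout.get_state(): the state, without advancing time (a new reading comes with each control period).
- imaging.get_image(name): name is "scene" or "top" or "wrist"; returns (picture, depth): 480x640x3 uint8, red, green, blue; 480x640 float32, m along the optical axis (not along the pixel's ray), 0 where there is no reading.
- imaging.calibration(name): a dict with "intrinsics" (3x3 intrinsics, pixels), "R" (3x3) and "t" (3): a world point X has camera coordinates R X + t; the wrist camera has in their place "hand_eye" (4x4, takes a point from camera to tool coordinates, whose origin is the TCP and whose axes are the flange's). Camera axes: x right, y down, z forward; pixel columns grow to the right and rows downward; lengths in m; the calibration is good to about 2 mm. A picture is of the moment at which its call begins: read the wrist's pose just before it. calibration takes no time and is no camera call.
- manip.sign_off(): hands the job in; it is judged then, once.
The state is a dict: "clock": time; "qpos": joint angles; "qd": joint speeds; "effort": joint torques, N m; "position": TCP position; "ee_rot": TCP orientation; "contact_force": force on the tool from outside, world axes, zero at the start; "moment": the same for the moment, N m; "width": finger opening in m; "gripper_force": force on a finger pad.
Only numpy, scipy, OpenCV 4.12 (cv2) and the standard library are available. Lean on these libraries where they do the work, as an engineer would, in place of code of your own. Each camera call takes 0.05 s, during which the arm holds its last target. There are 200 camera calls.

## Task

The old book on the turntable is to be filmed in one steady sweep: using only the orange crank handle, turn the turntable counter-clockwise (seen from above) up to 1.2 rad/s (about a turn in five seconds) and keep it within 0.2 rad/s of that for six seconds in a row, never letting it run faster than 1.8 rad/s. Then bring it to rest with the yellow pointer at the red mark on the base, and let go of the handle. Do not touch the turntable's plate or the book, do not shift the book on the plate, and leave the other things on the bench alone.

Things in the scene. Friction and masses are not known exactly. Their poses are not given: they have to be found in the camera images.
- base: Fixed round grey base of the turntable, 300 mm across, 30 mm high; origin at the centre of its underside; plate and crank turn about the vertical through it; red mark on the base's +x side. Plate nominally: 5 kg, inertia with book 0.025 kg m2, drag 0.006 N m per rad/s plus 0.022 N m dry friction; hidden: inertia up to a third off, dry friction half to 1.8 times.
- stop_mark (a point): The point where the pointer must stop: on the radius from the axis through the red mark (base's +x), 95 mm from the axis, 64 mm above the bench. Fixed; the red mark itself is farther out, on the base's top near its rim, 138 mm from the axis.
- pointer (a point): Near the outer end of the yellow stripe (pointer, 18 mm wide) at the black plate's rim, 95 mm from the axis, 64 mm above the bench; turns with the plate. Through its damper drive the plate lags the crank, runs slower than it (about 1.2 rad/s when the crank keeps some 2 to 3 rad/s), runs on after the crank has stopped, and stays still while the crank only creeps (under about 0.4 to 1.5 rad/s).
- turntable (a joint): Angle of the round black plate (200 mm across, 18 mm thick, top 64 mm above the bench) about its vertical axis, rad, positive counter-clockwise seen from above, counts on past a turn; 0 and multiples of 2 pi = pointer at the red mark. Dynamics: see base.
- crank (a joint): Angle of the crank arm RELATIVE to the plate, rad, positive counter-clockwise, counts on past a turn; angle to the base = turntable + crank; 0 = arm under the pointer. The arm turns about the same axis, under the plate, and drives it only through a viscous damper (no spring): torque on the plate nominally 0.025 N m per rad/s that the arm is faster than the plate.
- handle (a point): Gripping point on the axis of the orange upright crank handle, 22 mm below its top and 142 mm above the bench; runs on a circle of 118 mm radius about the turntable's axis. The handle is a sleeve, 26 mm in diameter, from 102 to 164 mm above the bench, that spins freely on its steel spindle, so it can be held with an unchanging tool direction while it goes round.
- old_book: Old brown leather book lying loose on the plate's middle, 118 x 82 x 28 mm (top 92 mm above the bench), 0.25 kg; origin at the centre of its underside, x along its length, z up.
- large_book: Bystander: dark closed book, 200 x 150 x 50 mm, lying on the bench; origin at the centre of its underside.
- yellow_box: Bystander: yellow box, 85 x 190 x 55 mm, on the bench; origin at the centre of its underside.
- paste_jar: Bystander: closed jar with a white cap, 72 mm across, 85 mm high, on the bench; origin at the centre of its underside.
Not all that is in view belongs to the job. There is more than one size of the old_book; the job needs the largest.

How it is judged:
On the way, in this order (a step that is already met when the one before it is completed fails the run):
1. the plate turns counter-clockwise at 1.0 to 1.4 rad/s for six seconds in a row (velocity of joint turntable between 1 and 1.4 rad/s), for 6 s.
2. the plate is at rest with the pointer within 12 mm of the stop point (velocity of joint turntable between -0.05 and 0.05 rad/s and horizontal distance between pointer and stop_mark below 0.012 m), for 0.3 s.
At the end, for the whole second after the job is handed in: The plate rests (under 0.05 rad/s) with the pointer within 12 mm of the stop point by the red mark, and the book lies flat on the plate's middle (all of step 2 and horizontal distance between old_book and base below 0.02 m and height (world z) of old_book above 0.06 m and angle between old_book's own z axis and vertical below 0.1 rad); the robot touches nothing.
It fails at once if the plate runs faster than 1.8 rad/s, either way (velocity of joint turntable above 1.8 rad/s or velocity of joint turntable below -1.8 rad/s).
It fails at once if the robot touches the plate or the book on it (contact force between any of turntable_c0, old_book and the arm above 0.5 N or contact force between any of turntable_c0, old_book and the fingers above 0.5 N).
It fails at once if the book slides 20 mm or more off the plate's middle, or tips (not (horizontal distance between old_book and base below 0.02 m and height (world z) of old_book above 0.06 m and angle between old_book's own z axis and vertical below 0.1 rad)).
It fails at once if the large book, the yellow box or the jar is shifted by more than 15 mm (distance of any of large_book, yellow_box, paste_jar from where it was at the start of the episode above 0.015 m).
It also fails if it takes over 67 s, if anything falls off the work surface, if the arm or the gripper's body presses on something with over 40 N, if the wrist force passes 120 N, or if a joint passes its speed limit or range.

## Working session

There is one attempt and no reset: what is moved stays moved. The work goes in short steps, Python scripts to look and compute and a tool call to move; the robot and the scene stay as the last step left them, time stands still between calls to the robot, and variables do not carry over. Pictures are saved under pics/ and viewed, at most 10 in all, crops included, and the job is handed in when it is done.

Besides the shell and the picture viewer there is one more tool, called in YAML: its name, and indented under it one key for each argument. servo_tool: Moves the arm, as the interface text tells. Its arguments: {"type":"object","properties":{"moves":{"type":"array"},"force":{"type":"number"}},"required":["moves"]}

```bash
mkdir -p pics
cat > h.py <<'E'
import numpy as np, cv2
from rig import readout, imaging, manip
def grab(n,fn=None):
    s=readout.get_state(); im,d=imaging.get_image(n)
    if fn: cv2.imwrite('pics/'+fn,im[:,:,::-1])
    return s,im,d
def ray(n,uv):
    c=imaging.calibration(n); K=np.array(c['intrinsics']);R=np.array(c['R']);t=np.array(c['t'])
    d=np.linalg.inv(K)@np.array([uv[0],uv[1],1.]); return -R.T@t, R.T@d
def onplane(n,uv,z):
    o,d=ray(n,uv); return o+d*(z-o[2])/d[2]
E
python3 - <<'E'
from h import *
s,a,d=grab('scene','s1.png'); s,b,d=grab('top','t1.png')
cv2.imwrite('pics/st.png',np.vstack([a,b])[:,:,::-1][:, :])
print(s)
for n in('scene','top'):
    c=imaging.calibration(n);print(n,c)
print(manip.pinch_z)
E
```

```text
{'clock': 0.05, 'qpos': array([-1.27800659e+00,  2.76561981e-01,  1.50613589e+00, -3.91309782e-05,
        1.36072385e+00, -1.21002329e-01]), 'qd': array([-2.52263737e-05, -2.39757765e-03, -2.51872318e-03,  8.46670589e-04,
        9.92913490e-04, -7.53050591e-04]), 'effort': array([ 2.98330837e-03, -4.18077993e+01, -2.46676236e+01, -3.12095710e-05,
        5.44173628e-03,  1.99064675e-05]), 'position': array([ 0.23106237, -0.52608203,  0.30305734]), 'ee_rot': array([-9.09519059e-04,  9.78672004e-01,  2.05427047e-01, -9.75170579e-05]), 'contact_force': array([ 0.06172586, -0.9812617 ,  0.15494805]), 'moment': array([-0.01222951, -0.02464751, -0.02027614]), 'gripper_force': 0.0, 'width': 0.08524632868165588}
scene {'intrinsics': array([[619.79597146,   0.        , 317.50162275],
       [  0.        , 619.79597146, 236.23654606],
       [  0.        ,   0.        ,   1.        ]]), 'R': array([[-0.24271872,  0.97008749, -0.00422886],
       [ 0.5831227 ,  0.14241245, -0.79980411],
       [-0.77527772, -0.19659338, -0.6002462 ]]), 't': array([ 0.08096915, -0.22118125,  1.90253114])}
top {'intrinsics': array([[560.80321055,   0.        , 322.19166106],
       [  0.        , 560.80321055, 243.56200424],
       [  0.        ,   0.        ,   1.        ]]), 'R': array([[-0.01705859, -0.99951588,  0.02601928],
       [-0.99883623,  0.01586129, -0.04554777],
       [ 0.04511302, -0.02676598, -0.99862325]]), 't': array([0.0096378 , 0.50212912, 1.37143276])}
0.0539
```

View pics/t1.png

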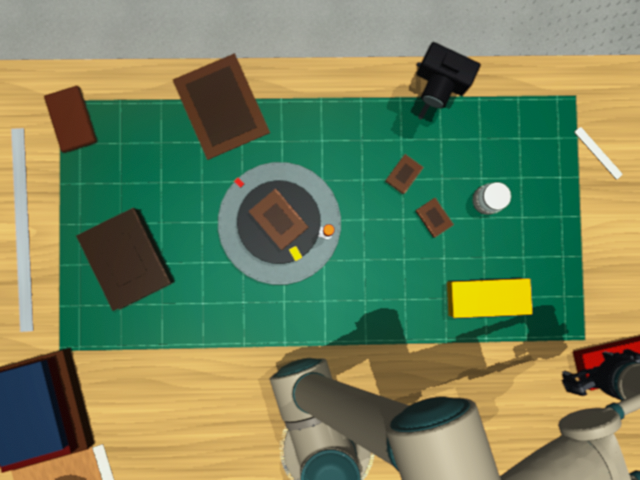

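View pics/s1.png

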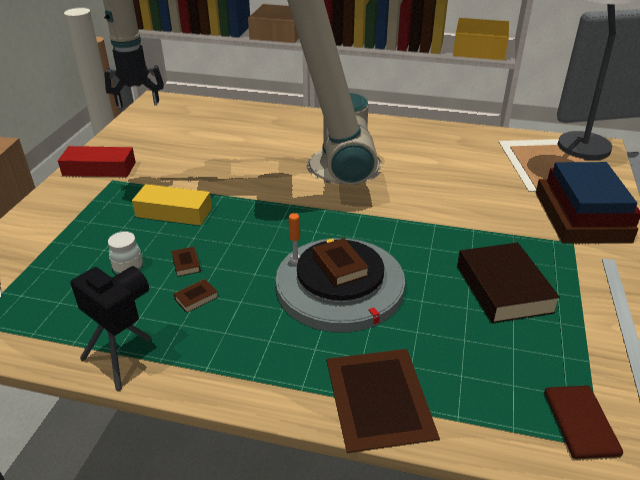

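The top view shows the turntable at (280,222), the red mark at (238,182), the pointer at (295,253) and the orange handle at (328,230). In the scene view the handle is at (294,228) and the red mark at (375,316).
Old-book candidates in the top view are (278,218) on the plate, and two smaller ones at (404,173) and (435,217). The one on the plate is the largest and lies on the plate's middle, so it fits the description. I'll measure everything and check this in a crop.

```bash
cat >> h.py <<'E'
def cen(im,box,kind):
    hsv=cv2.cvtColor(im,cv2.COLOR_RGB2HSV); H,S,V=[hsv[:,:,i].astype(int) for i in range(3)]
    m={'red':((H<5)|(H>174))&(S>170)&(V>110),'orange':(H>=6)&(H<17)&(S>180)&(V>130),'yellow':(H>=22)&(H<33)&(S>150)&(V>110),
       'grey':(S<75)&(V>75)}[kind]
    k=np.zeros(m.shape,bool);x0,y0,x1,y1=box;k[y0:y1,x0:x1]=1;m=(m&k).astype(np.uint8)
    v,u=np.nonzero(m); return m,u,v
E
python3 - <<'E'
from h import *
a=cv2.imread('pics/s1.png')[:,:,::-1].copy();b=cv2.imread('pics/t1.png')[:,:,::-1].copy()
bt=(210,155,350,295); bs=(265,200,415,335)
# base top rim, grey outline
m,u,v=cen(b,bt,'grey')
c=max(cv2.findContours(m,cv2.RETR_EXTERNAL,cv2.CHAIN_APPROX_NONE)[0],key=cv2.contourArea)
h=cv2.convexHull(c)[:,0]
P=np.array([onplane('top',p,0.03)[:2] for p in h])
A=np.c_[2*P,np.ones(len(P))];x=np.linalg.lstsq(A,(P**2).sum(1),rcond=None)[0]
C=x[:2];print('base C',C,'r',np.sqrt(x[2]+C@C))
m,u,v=cen(a,bs,'grey')
c=max(cv2.findContours(m,cv2.RETR_EXTERNAL,cv2.CHAIN_APPROX_NONE)[0],key=cv2.contourArea)
print('scene grey bbox',cv2.boundingRect(c))
for k,z in(('red',.03),('yellow',.064),('orange',.164)):
    for n,im,bx in(('top',b,bt),('scene',a,bs)):
        m,u,v=cen(im,bx,k)
        if len(u)==0: print(k,n,'none');continue
        p=onplane(n,(u.mean(),v.mean()),z);d=p[:2]-C
        print(k,n,len(u),u.mean(),v.mean(),(u.min(),u.max(),v.min(),v.max()),p,'r',np.hypot(*d),'ang',np.arctan2(d[1],d[0]))
m,u,v=cen(a,bs,'orange'); t=v<=v.min()+3
ut=(u[t].mean(),v.min()+2)
m,u,v=cen(b,bt,'orange');
# two-view height of the handle top
o1,d1=ray('scene',ut);o2,d2=ray('top',(u.mean(),v.mean()))
s=np.linalg.lstsq(np.c_[d1,-d2],o2-o1,rcond=None)[0];print('handle top 2view',o1+s[0]*d1,o2+s[1]*d2)
cv2.imwrite('pics/crop.png',np.hstack([cv2.resize(b[130:310,200:440],None,fx=1.6,fy=1.6),cv2.resize(a[180:360,250:430],(288,288))])[:,:,::-1])
E
```

```text
base C [0.55397318 0.10581518] r 0.14853506682836162
scene grey bbox (276, 239, 129, 84)
red top 34 238.64705882352942 182.1764705882353 (np.int64(235), np.int64(242), np.int64(179), np.int64(186)) [0.65421474 0.20278828 0.03      ] r 0.13947097182961682 ang 0.7688265874624597
red scene 50 373.7 311.76 (np.int64(369), np.int64(378), np.int64(308), np.int64(318)) [0.65047894 0.20466289 0.03      ] r 0.1381456903822817 ang 0.7973858406019162
yellow top 117 295.05982905982904 252.9145299145299 (np.int64(289), np.int64(301), np.int64(246), np.int64(260)) [0.47870436 0.06738545 0.064     ] r 0.08451177209872025 ang -2.6695277473105454
yellow scene 16 329.4375 240.3125 (np.int64(326), np.int64(333), np.int64(239), np.int64(242)) [0.46835404 0.06354613 0.064     ] r 0.09548460441175233 ang -2.6830082563916227
orange top 35 327.85714285714283 230.17142857142858 (np.int64(324), np.int64(333), np.int64(225), np.int64(235)) [ 0.52455666 -0.00748825  0.164     ] r 0.11705980664557758 ang -1.8248140402331385
orange scene 58 293.32758620689657 216.1551724137931 (np.int64(289), np.int64(298), np.int64(213), np.int64(219)) [ 0.52832225 -0.00668282  0.164     ] r 0.11538531236473466 ang -1.7949760918812827
handle top 2view [ 0.52452906 -0.00748757  0.16446465] [ 0.52452468 -0.00747093  0.16446373]
```

View pics/crop.png

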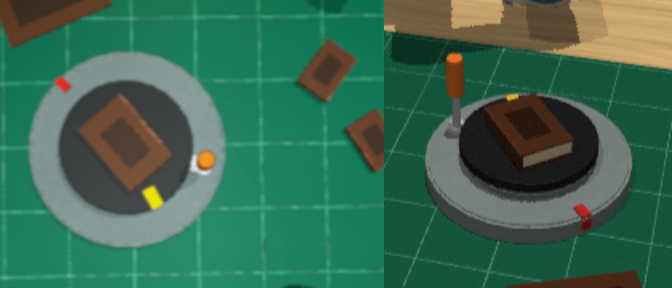

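The crop confirms it: the book on the plate is the largest, with the handle, pointer and red mark clear. Next is the approach: first turn the tool so its x lies along world x, then translate.

servo_tool:
  moves:
    - {"dp": [0,0,0],"delta_rot": [0,0,0.828],"fingers": 1}
    - {"dp": [0,0,0],"delta_rot": [0,0,0.828],"fingers": 1}
    - {"dp": [0,0,0],"delta_rot": [0,0,0.828],"fingers": 1}
    - {"dp": [0,0,0],"delta_rot": [0,0,0.828],"fingers": 1}
    - {"dp": [0,0,0],"delta_rot": [0,0,0.828],"fingers": 1}

```text
clock: 0.6
position: [0.2311, -0.5262, 0.3034]
ee_rot: [-0.001, 1.0, -0.002, -0.0]
contact_force: [0.5, -0.5, -0.2]
width: 0.085
gripper_force: 0.0
```

servo_tool:
  moves:
    - {"dp": [0.098,-0.173,0],"delta_rot": [0,0,0],"fingers": 1}
    - {"dp": [0.098,-0.173,0],"delta_rot": [0,0,0],"fingers": 1}
    - {"dp": [0.098,-0.173,0],"delta_rot": [0,0,0],"fingers": 1}
    - {"dp": [0.098,-0.173,0],"delta_rot": [0,0,0],"fingers": 1}
    - {"dp": [0.098,-0.173,0],"delta_rot": [0,0,0],"fingers": 1}

```text
clock: 1.1
position: [0.3296, -0.3519, 0.3035]
ee_rot: [-0.0, 1.0, -0.0, -0.0]
contact_force: [0.6, 0.5, -0.1]
width: 0.0854
gripper_force: 0.0
```

servo_tool:
  moves:
    - {"dp": [0.098,-0.173,0],"delta_rot": [0,0,0],"fingers": 1}
    - {"dp": [0.098,-0.173,0],"delta_rot": [0,0,0],"fingers": 1}
    - {"dp": [0.098,-0.173,0],"delta_rot": [0,0,0],"fingers": 1}
    - {"dp": [0.098,-0.173,0],"delta_rot": [0,0,0],"fingers": 1}
    - {"dp": [0.098,-0.173,0],"delta_rot": [0,0,0],"fingers": 1}

```text
clock: 1.6
position: [0.4276, -0.1789, 0.3037]
ee_rot: [-0.0, 1.0, -0.0, -0.0]
contact_force: [0.1, -0.4, 0.2]
width: 0.0853
gripper_force: 0.0
```

servo_tool:
  moves:
    - {"dp": [0.098,-0.173,0],"delta_rot": [0,0,0],"fingers": 1}
    - {"dp": [0.098,-0.173,0],"delta_rot": [0,0,0],"fingers": 1}
    - {"dp": [0.098,-0.173,0],"delta_rot": [0,0,0],"fingers": 1}
    - {"dp": [0.098,-0.173,0],"delta_rot": [0,0,0],"fingers": 1}
    - {"dp": [0.098,-0.173,0],"delta_rot": [0,0,0],"fingers": 1}

```text
clock: 2.1
position: [0.5257, -0.0059, 0.3035]
ee_rot: [0.0, 1.0, 0.0, -0.0]
contact_force: [0.4, -0.5, 0.2]
width: 0.0851
gripper_force: 0.0
```

Run:
```python
from h import *
s,im,d=grab('wrist','w1.png'); s2,b,_=grab('top','t2.png'); _,a,_=grab('scene','s2.png')
print(s['clock'],s['position'],s['ee_rot'],s['qpos'],s['contact_force']);print(imaging.calibration('wrist'))
cv2.imwrite('pics/v2.png',np.hstack([cv2.resize(x,(400,300)) for x in(im,b)])[:,:,::-1])
```

```text
2.1 [ 0.52567375 -0.00592586  0.30354503] [ 8.57375131e-05  9.99999950e-01  1.63971637e-05 -3.04214781e-04] [-1.43527723e-01  2.02103569e-01  1.60735793e+00 -2.64201207e-04
  1.33270880e+00  1.42729819e+00] [ 0.44268035 -0.48157761  0.21828632]
{'intrinsics': array([[334.53276808,   0.        , 313.87387347],
       [  0.        , 334.53276808, 237.92796725],
       [  0.        ,   0.        ,   1.        ]]), 'hand_eye': array([[-1.18523826e-05, -9.57480359e-01, -2.88498461e-01,
         7.38062473e-02],
       [ 9.99999974e-01,  5.40243548e-05, -2.20381214e-04,
         2.86732933e-04],
       [ 2.26596627e-04, -2.88498456e-01,  9.57480334e-01,
        -7.06053679e-02],
       [ 0.00000000e+00,  0.00000000e+00,  0.00000000e+00,
         1.00000000e+00]])}
```

View pics/v2.png

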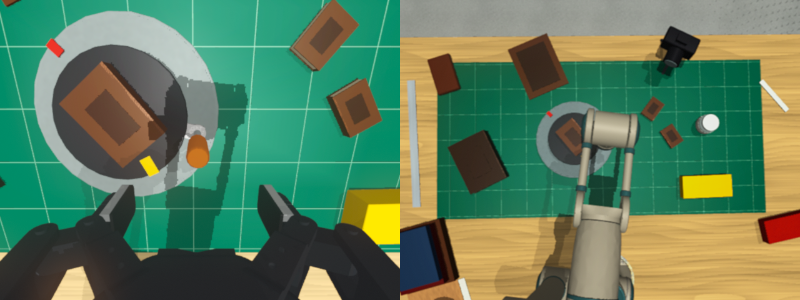

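The wrist view shows the red mark at about (88,76), the pointer at (240,265) and the handle at (315,245) in full-size pixels. In the top view the arm covers part of the plate, so I'll use the wrist camera as the main speed sensor.

```bash
cat >> h.py <<'E'
from scipy.spatial.transform import Rotation as Ro
def wpts(s,u,v,z):
    c=imaging.calibration('wrist');K=np.array(c['intrinsics']);H=np.array(c['hand_eye'])
    q=s['ee_rot'];R=Ro.from_quat([q[1],q[2],q[3],q[0]]).as_matrix()
    d=np.c_[u,v,np.ones(len(u))]@np.linalg.inv(K).T@H[:3,:3].T@R.T
    o=R@H[:3,3]+s['position']; return o+d*((z-o[2])/d[:,2])[:,None]
def pts(n,s,u,v,z):
    return wpts(s,u,v,z) if n=='wrist' else np.array([onplane(n,p,z) for p in zip(u,v)]).reshape(-1,3)
def ang_of(n,s,im,C,kind='yellow',z=.064,r0=.068,r1=.108):
    m,u,v=cen(im,(0,0,640,480),kind)
    P=pts(n,s,u,v,z)[:,:2]-C if len(u) else np.zeros((0,2)); r=np.hypot(*P.T); P=P[(r>r0)&(r<r1)]
    return (len(P),)+((np.arctan2(*P.mean(0)[::-1]),np.hypot(*P.mean(0))) if len(P) else (None,None))
E
python3 - <<'E'
from h import *
s=readout.get_state();im=cv2.imread('pics/w1.png')[:,:,::-1].copy()
m,u,v=cen(im,(0,0,400,330),'grey')
c=max(cv2.findContours(m,cv2.RETR_EXTERNAL,cv2.CHAIN_APPROX_NONE)[0],key=cv2.contourArea)
h=cv2.convexHull(c)[:,0].astype(float);P=wpts(s,h[:,0],h[:,1],.03)[:,:2]
for _ in range(4):
    A=np.c_[2*P,np.ones(len(P))];x=np.linalg.lstsq(A,(P**2).sum(1),rcond=None)[0];C=x[:2];r=np.sqrt(x[2]+C@C)
    e=np.abs(np.hypot(*(P-C).T)-r);P=P[e<max(.003,0)] if (e<.003).sum()>15 else P
print('C',C,r,len(P))
for Cc in (C,np.array([.554,.1058])):
    print(ang_of('wrist',s,im,Cc,'red',.03,.12,.155),ang_of('wrist',s,im,Cc))
m,u,v=cen(im,(280,200,350,285),'orange')
print('orange',u.min(),u.max(),v.min(),v.max())
t=v<v.min()+22;print('top',wpts(s,[u[t].mean()],[v.min()+10.],.164))
E
```

```text
C [0.55296029 0.10737158] 0.14935672321137106 37
(387, np.float64(0.7792060639815539), np.float64(0.14103601297378446)) (574, np.float64(-2.668360663634057), np.float64(0.084818722517227))
(387, np.float64(0.792279910722604), np.float64(0.14141274520821204)) (574, np.float64(-2.690381971806893), np.float64(0.08504851904364492))
orange 299 333 216 267
top [[ 0.54432788 -0.0071781   0.164     ]]
```

servo_tool:
  moves:
    - {"dp": [0,0.002,0.108],"delta_rot": [0,0,0],"fingers": 1}
    - {"dp": [0,0.002,0.108],"delta_rot": [0,0,0],"fingers": 1}
    - {"dp": [0,0.002,0.108],"delta_rot": [0,0,0],"fingers": 1}
    - {"dp": [0,0.002,0.108],"delta_rot": [0,0,0],"fingers": 1}
    - {"dp": [0,0.002,0.108],"delta_rot": [0,0,0],"fingers": 1}

```text
clock: 2.75
position: [0.5244, -0.0109, 0.195]
ee_rot: [0.0, 1.0, -0.001, -0.0]
contact_force: [0.4, 0.3, -0.5]
width: 0.0859
gripper_force: 0.0
```

servo_tool:
  moves:
    - {"dp": [0,0,0],"delta_rot": [0,0,0],"fingers": 0}
    - {"dp": [0,0,0],"delta_rot": [0,0,0],"fingers": 0}
    - {"dp": [0,0,0],"delta_rot": [0,0,0],"fingers": 0}
    - {"dp": [0,0,0],"delta_rot": [0,0,0],"fingers": 0}
    - {"dp": [0,0,0],"delta_rot": [0,0,0],"fingers": 0}
  force: 25

```text
clock: 3.25
position: [0.5264, -0.0088, 0.1975]
ee_rot: [-0.001, 1.0, -0.0, 0.002]
contact_force: [1.0, 3.9, 3.4]
width: 0.0248
gripper_force: 26.1
```

servo_tool:
  moves:
    - {"dp": [0,0,0],"delta_rot": [0,0,0],"fingers": 0}
    - {"dp": [0,0,0],"delta_rot": [0,0,0],"fingers": 0}
  force: 25

```text
clock: 3.45
position: [0.5264, -0.0088, 0.1974]
ee_rot: [-0.001, 1.0, -0.0, 0.002]
contact_force: [2.0, 4.8, 6.1]
width: 0.0253
gripper_force: 26.3
```

Run:
```python
from h import *
C=np.array([.5535,.1065])
for n in('wrist','top','scene'):
    s,im,_=grab(n,'g_'+n+'.png'); print(n,s['clock'],ang_of(n,s,im,C),ang_of(n,s,im,C,'red',.03,.12,.155))
print(s['position'],s['width'],s['gripper_force'],s['contact_force'])
w,b,a=[cv2.imread('pics/g_%s.png'%n) for n in('wrist','top','scene')]
cv2.imwrite('pics/v3.png',np.hstack([cv2.resize(w,(400,300)),cv2.resize(a[180:340,230:444],(400,300))]))
```

```text
wrist 3.45 (967, np.float64(-2.6654026536332425), np.float64(0.08334433492648745)) (0, None, None)Traceback (most recent call last):
  File "<stdin>", line 4, in <module>
  File "h.py", line 28, in ang_of
    P=pts(n,s,u,v,z)[:,:2]-C if len(u) else np.zeros((0,2)); r=np.hypot(*P.T); P=P[(r>r0)&(r<r1)]
      ~~~^^^^^^^^^^^
  File "h.py", line 25, in pts
    return wpts(s,u,v,z) if n=='wrist' else np.array([onplane(n,p,z) for p in zip(u,v)]).reshape(-1,3)
                                                      ~~~~~~~^^^^^^^
  File "h.py", line 11, in onplane
    o,d=ray(n,uv); return o+d*(z-o[2])/d[2]
        ~~~^^^^^^
  File "h.py", line 8, in ray
    c=imaging.calibration(n); K=np.array(c['intrinsics']);R=np.array(c['R']);t=np.array(c['t'])
ValueError: time passes only in moves, steps and waits
```

```bash
python3 - <<'E'
from h import *
import pickle
pickle.dump({n:imaging.calibration(n) for n in('wrist','top','scene')},open('cal.pkl','wb'))
E
sed -i 's/^from rig.*/&\nimport pickle,json\nfrom pathlib import Path\nCAL=lambda n:pickle.load(open("cal.pkl","rb"))[n]/; s/imaging\.calibration(/CAL(/' h.py
cat >> h.py <<'E'
C=np.array([.5535,.1065]);RAD=.118
def rows(th0,dths,err0=(0,0)):
    """rows for crank steps dths from world angle th0; err0=world offset (m) to correct over all rows; prints per 5"""
    th=th0;out=[];acc=np.zeros(2);want=np.zeros(2)
    for d in dths:
        want+=RAD*np.array([np.cos(th+d)-np.cos(th),np.sin(th+d)-np.sin(th)])+np.array(err0)/len(dths);th+=d
        w=np.round((want-acc)/.2,3);acc+=w*.2;out.append([w[0],-w[1]])
    for i in range(0,len(out),5): print(json.dumps(out[i:i+5]))
    print('end angle',th);return th
def look(*names):
    L=Path('obs.json');o=json.loads(L.read_text()) if L.exists() else []
    for n in names:
        s,im,_=grab(n,'o_%s_%03d.png'%(n,round(s0()*20))); k=ang_of(n,s,im,C)
        p=s['position'][:2]-C;e=dict(t=s['clock'],cam=n,n=k[0],ang=k[1],r=k[2],crank=float(np.arctan2(p[1],p[0])),cr=float(np.hypot(*p)))
        o.append(e);print({a:(round(float(b),4) if not isinstance(b,str) and b is not None else b) for a,b in e.items()},s['contact_force'].round(1))
    L.write_text(json.dumps(o,default=float))
def s0(): return readout.get_state()['clock']
E
python3 - <<'E'
from h import *
look('top','scene')
rows(-1.8017,[.05,.1,.15,.2,.24]+[.24]*15)
E
```

```text
{'t': 3.55, 'cam': 'top', 'n': 59.0, 'ang': -2.6915, 'r': 0.078, 'crank': -1.8016, 'cr': 0.1184} [0.9 4.8 6.6]
{'t': 3.6, 'cam': 'scene', 'n': 17.0, 'ang': -2.6731, 'r': 0.0957, 'crank': -1.8015, 'cr': 0.1184} [1.6 4.2 5.7]
[[0.029, 0.006], [0.058, 0.008], [0.089, 0.0], [0.116, -0.02], [0.131, -0.053]]
[[0.114, -0.083], [0.091, -0.108], [0.063, -0.127], [0.031, -0.137], [-0.003, -0.142]]
[[-0.036, -0.136], [-0.067, -0.124], [-0.095, -0.105], [-0.117, -0.079], [-0.133, -0.048]]
[[-0.14, -0.016], [-0.141, 0.018], [-0.131, 0.05], [-0.116, 0.081], [-0.094, 0.106]]
end angle 2.5383000000000004
```

servo_tool:
  moves:
    - {"dp": [0.029,0.006,0],"delta_rot": [0,0,0],"fingers": 0}
    - {"dp": [0.058,0.008,0],"delta_rot": [0,0,0],"fingers": 0}
    - {"dp": [0.089,0,0],"delta_rot": [0,0,0],"fingers": 0}
    - {"dp": [0.116,-0.02,0],"delta_rot": [0,0,0],"fingers": 0}
    - {"dp": [0.131,-0.053,0],"delta_rot": [0,0,0],"fingers": 0}

```text
clock: 4.15
position: [0.609, 0.0046, 0.1973]
ee_rot: [-0.003, 1.0, -0.001, -0.001]
contact_force: [-7.1, 11.0, 11.5]
width: 0.0254
gripper_force: 26.9
```

servo_tool:
  moves:
    - {"dp": [0.114,-0.083,0],"delta_rot": [0,0,0],"fingers": 0}
    - {"dp": [0.091,-0.108,0],"delta_rot": [0,0,0],"fingers": 0}
    - {"dp": [0.063,-0.127,0],"delta_rot": [0,0,0],"fingers": 0}
    - {"dp": [0.031,-0.137,0],"delta_rot": [0,0,0],"fingers": 0}
    - {"dp": [-0.003,-0.142,0],"delta_rot": [0,0,0],"fingers": 0}

```text
clock: 4.65
position: [0.6669, 0.1223, 0.1974]
ee_rot: [0.001, 1.0, 0.0, -0.003]
contact_force: [-10.1, -2.4, 10.9]
width: 0.025
gripper_force: 26.8
```

```bash
python3 -c "
from h import *
look('wrist')"
```

```text
{'t': 4.65, 'cam': 'wrist', 'n': 0.0, 'ang': None, 'r': None, 'crank': 0.138, 'cr': 0.1145} [-10.1  -2.4  10.9]
```

```bash
python3 -c "
from h import *
rows(.1355,[.24]*10,(-.0026,-.0004))"
```

```text
[[-0.037, -0.136], [-0.068, -0.125], [-0.097, -0.104], [-0.118, -0.079], [-0.134, -0.049]]
[[-0.141, -0.016], [-0.142, 0.018], [-0.133, 0.05], [-0.117, 0.081], [-0.096, 0.106]]
end angle 2.5355
```

servo_tool:
  moves:
    - {"dp": [-0.037,-0.136,0],"delta_rot": [0,0,0],"fingers": 0}
    - {"dp": [-0.068,-0.125,0],"delta_rot": [0,0,0],"fingers": 0}
    - {"dp": [-0.097,-0.104,0],"delta_rot": [0,0,0],"fingers": 0}
    - {"dp": [-0.118,-0.079,0],"delta_rot": [0,0,0],"fingers": 0}
    - {"dp": [-0.134,-0.049,0],"delta_rot": [0,0,0],"fingers": 0}

```text
clock: 5.2
position: [0.579, 0.2214, 0.1975]
ee_rot: [-0.0, 1.0, 0.0, 0.002]
contact_force: [0.3, -1.5, 5.9]
width: 0.0252
gripper_force: 26.3
```

```bash
python3 -c "
from h import *
look('wrist','scene')"
```

```text
{'t': 5.2, 'cam': 'wrist', 'n': 622.0, 'ang': -1.7533, 'r': 0.093, 'crank': 1.3524, 'cr': 0.1177} [ 0.3 -1.5  5.9]
{'t': 5.25, 'cam': 'scene', 'n': 70.0, 'ang': -1.7085, 'r': 0.0839, 'crank': 1.4015, 'cr': 0.1179} [-4.9  3.5  8.5]
```

servo_tool:
  moves:
    - {"dp": [-0.141,-0.016,0],"delta_rot": [0,0,0],"fingers": 0}
    - {"dp": [-0.142,0.018,0],"delta_rot": [0,0,0],"fingers": 0}
    - {"dp": [-0.133,0.05,0],"delta_rot": [0,0,0],"fingers": 0}
    - {"dp": [-0.117,0.081,0],"delta_rot": [0,0,0],"fingers": 0}
    - {"dp": [-0.096,0.106,0],"delta_rot": [0,0,0],"fingers": 0}

```text
clock: 5.8
position: [0.4512, 0.1732, 0.1974]
ee_rot: [-0.001, 1.0, 0.001, 0.0]
contact_force: [0.2, -0.3, 8.6]
width: 0.0253
gripper_force: 26.5
```

```bash
python3 -c "
from h import *
look('wrist')
import glob
fs=sorted(glob.glob('pics/o_*'))[-4:];print(fs)
cv2.imwrite('pics/v4.png',np.hstack([cv2.resize(cv2.imread(f),(400,300)) for f in (sorted(glob.glob('pics/o_w*'))[-2:])]))"
```

```text
{'t': 5.8, 'cam': 'wrist', 'n': 1173.0, 'ang': -1.1563, 'r': 0.0878, 'crank': 2.5639, 'cr': 0.1222} [ 0.2 -0.3  8.6]
['pics/o_top_071.png', 'pics/o_wrist_093.png', 'pics/o_wrist_104.png', 'pics/o_wrist_116.png']
```

View pics/v4.png

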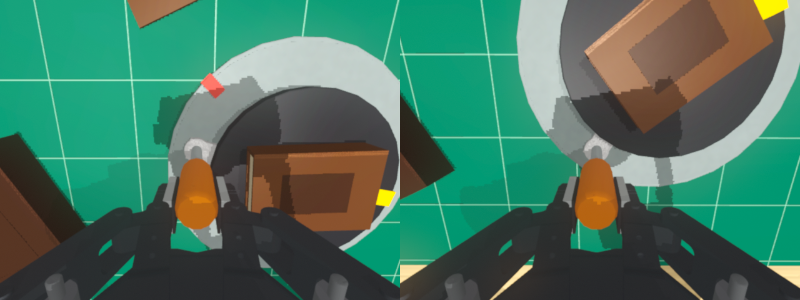

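The wrist view shows the grip holding, with the pointer at the book's right end in both frames. Next I'll fit the plate model.

```bash
cat > sim.py <<'E'
import json,numpy as np
from scipy.optimize import least_squares
R=lambda d:[(.1,x) for x in d]; H=[(.05,0)]
def run(sch,p,th=-2.672,w=0.,t0=3.65,c=.025,b=.006,dt=.005):
    I,f=p;T=[t0];A=[th];W=[w];oc=0.
    for d,x in sch:
        for _ in range(round(d/dt)):
            oc+=(x/d-oc)*dt/.02
            tq=c*(oc-w)-b*w
            if w==0 and abs(tq)<f: a=0
            else:
                s=np.sign(w) if w else np.sign(tq); a=(tq-f*s)/I
                if w and np.sign(w+a*dt)!=np.sign(w) and abs(c*oc)<f: a=-w/dt
            w+=a*dt; th+=w*dt; T.append(T[-1]+dt);A.append(th);W.append(w)
    return np.array(T),np.array(A),np.array(W)
def fit(sch):
    o=[e for e in json.load(open('obs.json')) if e['n']>25 and e['t']>3.7 and e['cam']!='top']
    t=np.array([e['t'] for e in o]);m=np.array([e['ang'] for e in o])
    def res(p):
        T,A,W=run(sch,p[:2]); d=np.interp(t,T,A)-m
        return np.r_[((d+np.pi)%(2*np.pi)-np.pi)/.02,(p[0]-.025)/.006,(p[1]-.024)/.01]
    s=least_squares(res,[.025,.024],diff_step=.02,bounds=([.015,.008],[.036,.045]));print('fit',s.x.round(4),'res',(s.fun[:-2]*.02).round(3));return s.x
SCH=R([.05,.1,.15,.2]+[.24]*6)+H+R([.24]*5)+H*2+R([.24]*5)+H
E
python3 - <<'E'
from h import *; from sim import *
p=fit(SCH);T,A,W=run(SCH,p);print(T[-1],A[-1],W[-1],'need crank',(0.031*1.2+p[1])/.025)
for x in (.22,.23,.24,.25):
    t,a,w=run(SCH+R([x]*10)+H+R([x]*10)+H,p);print(x,w[::100][-6:].round(3))
T0=np.array([.550,.107]);q=readout.get_state()['position'][:2]-T0;print('tool circ',np.hypot(*q),np.arctan2(q[1],q[0]))
E
```

```text
fit [0.0211 0.0175] res [-0.006  0.002  0.002]
5.8499999999999535 -1.0995426297592816 1.0436132305784196 need crank 2.188655119568052
0.22 [1.07  1.065 1.078 1.147 1.09  1.152]
0.23 [1.07  1.065 1.106 1.202 1.155 1.225]
0.24 [1.07  1.065 1.134 1.257 1.219 1.298]
0.25 [1.07  1.065 1.161 1.312 1.283 1.371]
tool circ 0.1189572782271306 2.5897707615768657
```

```bash
python3 -c "
from h import *
rows(2.5355,[.23]*20)"
```

```text
[[-0.064, 0.119], [-0.035, 0.131], [-0.004, 0.136], [0.027, 0.132], [0.056, 0.123]]
[[0.083, 0.107], [0.105, 0.086], [0.122, 0.059], [0.132, 0.03], [0.135, -0.001]]
[[0.132, -0.032], [0.121, -0.061], [0.104, -0.087], [0.081, -0.109], [0.054, -0.124]]
[[0.025, -0.133], [-0.007, -0.135], [-0.037, -0.13], [-0.066, -0.119], [-0.091, -0.1]]
end angle 7.135500000000006
```

servo_tool:
  moves:
    - {"dp": [-0.064,0.119,0],"delta_rot": [0,0,0],"fingers": 0}
    - {"dp": [-0.035,0.131,0],"delta_rot": [0,0,0],"fingers": 0}
    - {"dp": [-0.004,0.136,0],"delta_rot": [0,0,0],"fingers": 0}
    - {"dp": [0.027,0.132,0],"delta_rot": [0,0,0],"fingers": 0}
    - {"dp": [0.056,0.123,0],"delta_rot": [0,0,0],"fingers": 0}

```text
clock: 6.35
position: [0.4496, 0.043, 0.1975]
ee_rot: [0.0, 1.0, -0.0, 0.002]
contact_force: [6.5, 3.5, 1.6]
width: 0.0252
gripper_force: 25.9
```

```bash
python3 -c "
from h import *
look('wrist')"
```

```text
{'t': 6.35, 'cam': 'wrist', 'n': 0.0, 'ang': None, 'r': None, 'crank': -2.5932, 'cr': 0.1218} [6.5 3.5 1.6]
```

servo_tool:
  moves:
    - {"dp": [0.083,0.107,0],"delta_rot": [0,0,0],"fingers": 0}
    - {"dp": [0.105,0.086,0],"delta_rot": [0,0,0],"fingers": 0}
    - {"dp": [0.122,0.059,0],"delta_rot": [0,0,0],"fingers": 0}
    - {"dp": [0.132,0.03,0],"delta_rot": [0,0,0],"fingers": 0}
    - {"dp": [0.135,-0.001,0],"delta_rot": [0,0,0],"fingers": 0}

```text
clock: 6.9
position: [0.5655, -0.0103, 0.1973]
ee_rot: [-0.003, 1.0, -0.001, 0.001]
contact_force: [-2.0, 12.7, 9.5]
width: 0.0257
gripper_force: 27.0
```

```bash
python3 -c "
from h import *; from sim import *
look('wrist')
S=SCH+R([.23]*5)+H+R([.23]*5)+H
p=fit(S);T,A,W=run(S,p);print(T[-1],A[-1],W[-1])
for x in (.21,.22,.23,.24,.25):
    t,a,w=run(S+R([x]*10)+H+R([x]*10)+H,p);print(x,w[-600::100].round(3))
"
```

```text
{'t': 6.9, 'cam': 'wrist', 'n': 1841.0, 'ang': 0.1796, 'r': 0.0856, 'crank': -1.4686, 'cr': 0.1174} [-2.  12.7  9.5]
fit [0.0258 0.0139] res [-0.015 -0.006  0.026 -0.008]
6.94999999999993 0.23261772734233332 1.186482292053401
0.21 [1.155 1.178 1.168 1.203 1.129 1.181]
0.22 [1.155 1.178 1.176 1.244 1.184 1.248]
0.23 [1.155 1.178 1.184 1.285 1.238 1.314]
0.24 [1.155 1.178 1.193 1.326 1.293 1.38 ]
0.25 [1.155 1.178 1.201 1.367 1.347 1.447]
```

```bash
sed -i 's/RAD=.118/RAD=.117/' h.py; python3 -c "
from h import *
rows(4.8355,[.215]*20,(0,.0025))"
```

```text
[[0.122, -0.029], [0.113, -0.055], [0.1, -0.078], [0.08, -0.097], [0.058, -0.112]]
[[0.033, -0.121], [0.006, -0.126], [-0.02, -0.125], [-0.047, -0.117], [-0.07, -0.105]]
[[-0.091, -0.087], [-0.107, -0.066], [-0.119, -0.041], [-0.125, -0.015], [-0.125, 0.011]]
[[-0.119, 0.039], [-0.109, 0.062], [-0.092, 0.085], [-0.072, 0.102], [-0.049, 0.115]]
end angle 9.135499999999997
```

servo_tool:
  moves:
    - {"dp": [0.122,-0.029,0],"delta_rot": [0,0,0],"fingers": 0}
    - {"dp": [0.113,-0.055,0],"delta_rot": [0,0,0],"fingers": 0}
    - {"dp": [0.1,-0.078,0],"delta_rot": [0,0,0],"fingers": 0}
    - {"dp": [0.08,-0.097,0],"delta_rot": [0,0,0],"fingers": 0}
    - {"dp": [0.058,-0.112,0],"delta_rot": [0,0,0],"fingers": 0}

```text
clock: 7.45
position: [0.6588, 0.0631, 0.1974]
ee_rot: [0.0, 1.0, -0.0, -0.0]
contact_force: [-6.4, 1.9, 10.2]
width: 0.025
gripper_force: 26.7
```

servo_tool:
  moves:
    - {"dp": [0.033,-0.121,0],"delta_rot": [0,0,0],"fingers": 0}
    - {"dp": [0.006,-0.126,0],"delta_rot": [0,0,0],"fingers": 0}
    - {"dp": [-0.02,-0.125,0],"delta_rot": [0,0,0],"fingers": 0}
    - {"dp": [-0.047,-0.117,0],"delta_rot": [0,0,0],"fingers": 0}
    - {"dp": [-0.07,-0.105,0],"delta_rot": [0,0,0],"fingers": 0}

```text
clock: 7.95
position: [0.6403, 0.182, 0.1975]
ee_rot: [0.0, 1.0, 0.0, 0.002]
contact_force: [-0.6, -0.1, 6.7]
width: 0.0249
gripper_force: 26.5
```

```bash
python3 -c "
from h import *; from sim import *
look('scene','wrist')
S=SCH+R([.23]*5)+H+R([.23]*5)+H+R([.215]*10)+H+H
p=fit(S);T,A,W=run(S,p);print(T[-1],A[-1],W[-1])
for x in (.2,.21,.22,.23):
    t,a,w=run(S+R([x]*10)+H+R([x]*10)+H,p);print(x,w[-600::100].round(3))
"
```

```text
{'t': 7.95, 'cam': 'scene', 'n': 29.0, 'ang': 1.3953, 'r': 0.0973, 'crank': 0.7156, 'cr': 0.115} [-0.6 -0.1  6.7]
{'t': 8.0, 'cam': 'wrist', 'n': 225.0, 'ang': 1.5377, 'r': 0.0917, 'crank': 0.7571, 'cr': 0.1151} [-0.7  3.7  6.1]
fit [0.0257 0.014 ] res [-0.014 -0.005  0.026 -0.011  0.042 -0.04 ]
8.049999999999915 1.5541703365851491 1.0789372068335845
0.2 [1.182 1.227 1.063 1.108 1.043 1.096]
0.21 [1.182 1.227 1.071 1.149 1.098 1.163]
0.22 [1.182 1.227 1.079 1.19  1.152 1.229]
0.23 [1.182 1.227 1.088 1.231 1.207 1.296]
```

```bash
python3 -c "
from h import *
rows(6.9855,[.22]*20)"
```

```text
[[-0.093, -0.088], [-0.11, -0.066], [-0.122, -0.04], [-0.128, -0.013], [-0.128, 0.016]]
[[-0.121, 0.043], [-0.109, 0.068], [-0.091, 0.09], [-0.069, 0.109], [-0.044, 0.12]]
[[-0.016, 0.128], [0.011, 0.128], [0.039, 0.122], [0.065, 0.111], [0.088, 0.094]]
[[0.106, 0.072], [0.119, 0.048], [0.127, 0.02], [0.128, -0.008], [0.124, -0.035]]
end angle 11.38550000000001
```

servo_tool:
  moves:
    - {"dp": [-0.093,-0.088,0],"delta_rot": [0,0,0],"fingers": 0}
    - {"dp": [-0.11,-0.066,0],"delta_rot": [0,0,0],"fingers": 0}
    - {"dp": [-0.122,-0.04,0],"delta_rot": [0,0,0],"fingers": 0}
    - {"dp": [-0.128,-0.013,0],"delta_rot": [0,0,0],"fingers": 0}
    - {"dp": [-0.128,0.016,0],"delta_rot": [0,0,0],"fingers": 0}

```text
clock: 8.55
position: [0.523, 0.222, 0.1974]
ee_rot: [-0.002, 1.0, 0.0, 0.002]
contact_force: [-1.1, 6.3, 8.5]
width: 0.0247
gripper_force: 26.7
```

servo_tool:
  moves:
    - {"dp": [-0.121,0.043,0],"delta_rot": [0,0,0],"fingers": 0}
    - {"dp": [-0.109,0.068,0],"delta_rot": [0,0,0],"fingers": 0}
    - {"dp": [-0.091,0.09,0],"delta_rot": [0,0,0],"fingers": 0}
    - {"dp": [-0.069,0.109,0],"delta_rot": [0,0,0],"fingers": 0}
    - {"dp": [-0.044,0.12,0],"delta_rot": [0,0,0],"fingers": 0}

```text
clock: 9.05
position: [0.434, 0.1332, 0.1974]
ee_rot: [-0.0, 1.0, 0.001, -0.0]
contact_force: [-1.5, -0.6, 10.8]
width: 0.0253
gripper_force: 26.8
```

```bash
python3 -c "
from h import *; from sim import *
look('wrist')
S=SCH+R([.23]*5)+H+R([.23]*5)+H+R([.215]*10)+H+H+R([.22]*10)+H
p=fit(S);T,A,W=run(S,p);print(T[-1],A[-1],W[-1])
for x in (.2,.21,.22,.23):
    t,a,w=run(S+R([x]*10)+H+R([x]*10)+H,p);print(x,w[-600::100].round(3))
"
```

```text
{'t': 9.05, 'cam': 'wrist', 'n': 1575.0, 'ang': 2.6575, 'r': 0.0854, 'crank': 2.9218, 'cr': 0.1224} [-1.5 -0.6 10.8]
fit [0.0247 0.0145] res [-0.006  0.003  0.033 -0.014  0.025 -0.058  0.024]
9.10000000000008 2.741278620591339 1.1531509622171718
0.2 [1.074 1.183 1.127 1.135 1.047 1.092]
0.21 [1.074 1.183 1.135 1.178 1.103 1.16 ]
0.22 [1.074 1.183 1.144 1.22  1.159 1.227]
0.23 [1.074 1.183 1.153 1.262 1.214 1.294]
```

servo_tool:
  moves:
    - {"dp": [-0.016,0.128,0],"delta_rot": [0,0,0],"fingers": 0}
    - {"dp": [0.011,0.128,0],"delta_rot": [0,0,0],"fingers": 0}
    - {"dp": [0.039,0.122,0],"delta_rot": [0,0,0],"fingers": 0}
    - {"dp": [0.065,0.111,0],"delta_rot": [0,0,0],"fingers": 0}
    - {"dp": [0.088,0.094,0],"delta_rot": [0,0,0],"fingers": 0}

```text
clock: 9.6
position: [0.4746, 0.0154, 0.1974]
ee_rot: [0.0, 1.0, -0.0, 0.002]
contact_force: [4.4, 6.5, 4.8]
width: 0.0251
gripper_force: 26.3
```

servo_tool:
  moves:
    - {"dp": [0.106,0.072,0],"delta_rot": [0,0,0],"fingers": 0}
    - {"dp": [0.119,0.048,0],"delta_rot": [0,0,0],"fingers": 0}
    - {"dp": [0.127,0.02,0],"delta_rot": [0,0,0],"fingers": 0}
    - {"dp": [0.128,-0.008,0],"delta_rot": [0,0,0],"fingers": 0}
    - {"dp": [0.124,-0.035,0],"delta_rot": [0,0,0],"fingers": 0}

```text
clock: 10.1
position: [0.5952, -0.0018, 0.1974]
ee_rot: [-0.001, 1.0, -0.001, 0.0]
contact_force: [-3.4, 8.6, 9.6]
width: 0.0251
gripper_force: 26.9
```

```bash
python3 -c "
from h import *; from sim import *
look('wrist')
S=SCH+R([.23]*5)+H+R([.23]*5)+H+R([.215]*10)+H+H+R([.22]*10)+H+R([.22]*10)+H
p=fit(S);T,A,W=run(S,p);print(T[-1],A[-1],W[-1])
for x in (.2,.21,.22,.23):
    t,a,w=run(S+R([x]*10)+H+R([x]*10)+H,p);print(x,w[-600::100].round(3))
rows(11.3855,[.22]*20)
"
```

```text
{'t': 10.1, 'cam': 'wrist', 'n': 2.0, 'ang': -2.2403, 'r': 0.0993, 'crank': -1.203, 'cr': 0.1161} [-3.4  8.6  9.6]
fit [0.0247 0.0145] res [-0.006  0.003  0.033 -0.014  0.025 -0.058  0.024]
10.150000000000244 4.003968518204915 1.1789052095027883
0.2 [1.154 1.225 1.149 1.147 1.054 1.096]
0.21 [1.154 1.225 1.158 1.19  1.109 1.163]
0.22 [1.154 1.225 1.166 1.232 1.165 1.23 ]
0.23 [1.154 1.225 1.175 1.274 1.221 1.298]
[[0.113, -0.062], [0.096, -0.084], [0.076, -0.104], [0.051, -0.118], [0.025, -0.126]]
[[-0.004, -0.128], [-0.032, -0.125], [-0.058, -0.114], [-0.081, -0.099], [-0.102, -0.079]]
[[-0.116, -0.055], [-0.125, -0.028], [-0.129, -0.001], [-0.125, 0.028], [-0.116, 0.055]]
[[-0.102, 0.078], [-0.082, 0.099], [-0.058, 0.114], [-0.032, 0.125], [-0.005, 0.128]]
end angle 15.785500000000013
```

servo_tool:
  moves:
    - {"dp": [0.113,-0.062,0],"delta_rot": [0,0,0],"fingers": 0}
    - {"dp": [0.096,-0.084,0],"delta_rot": [0,0,0],"fingers": 0}
    - {"dp": [0.076,-0.104,0],"delta_rot": [0,0,0],"fingers": 0}
    - {"dp": [0.051,-0.118,0],"delta_rot": [0,0,0],"fingers": 0}
    - {"dp": [0.025,-0.126,0],"delta_rot": [0,0,0],"fingers": 0}

```text
clock: 10.65
position: [0.6668, 0.0965, 0.1974]
ee_rot: [0.0, 1.0, -0.0, 0.0]
contact_force: [-5.5, 0.4, 10.6]
width: 0.0251
gripper_force: 26.7
```

servo_tool:
  moves:
    - {"dp": [-0.004,-0.128,0],"delta_rot": [0,0,0],"fingers": 0}
    - {"dp": [-0.032,-0.125,0],"delta_rot": [0,0,0],"fingers": 0}
    - {"dp": [-0.058,-0.114,0],"delta_rot": [0,0,0],"fingers": 0}
    - {"dp": [-0.081,-0.099,0],"delta_rot": [0,0,0],"fingers": 0}
    - {"dp": [-0.102,-0.079,0],"delta_rot": [0,0,0],"fingers": 0}

```text
clock: 11.15
position: [0.6126, 0.2065, 0.1975]
ee_rot: [-0.001, 1.0, 0.0, 0.003]
contact_force: [0.6, 1.0, 5.8]
width: 0.025
gripper_force: 26.4
```

```bash
python3 -c "
from h import *; from sim import *
look('scene')
S=SCH+R([.23]*5)+H+R([.23]*5)+H+R([.215]*10)+H+H+R([.22]*10)+H+R([.22]*10)+H+R([.22]*10)+H
p=fit(S);T,A,W=run(S,p);print(T[-1],A[-1],W[-1])
for x in (.2,.21,.22,.23):
    t,a,w=run(S+R([x]*10)+H+R([x]*10)+H,p);print(x,w[-600::100].round(3))
"
```

```text
{'t': 11.15, 'cam': 'scene', 'n': 81.0, 'ang': -1.0719, 'r': 0.0846, 'crank': 1.037, 'cr': 0.1162} [0.6 1.  5.8]
fit [0.0245 0.0146] res [-0.005  0.005  0.034 -0.014  0.023 -0.059  0.021  0.003]
11.200000000000408 5.275221756100079 1.1839322914852057
0.2 [1.173 1.235 1.153 1.149 1.053 1.095]
0.21 [1.173 1.235 1.162 1.191 1.109 1.162]
0.22 [1.173 1.235 1.171 1.234 1.165 1.23 ]
0.23 [1.173 1.235 1.179 1.276 1.22  1.297]
```

servo_tool:
  moves:
    - {"dp": [-0.116,-0.055,0],"delta_rot": [0,0,0],"fingers": 0}
    - {"dp": [-0.125,-0.028,0],"delta_rot": [0,0,0],"fingers": 0}
    - {"dp": [-0.129,-0.001,0],"delta_rot": [0,0,0],"fingers": 0}
    - {"dp": [-0.125,0.028,0],"delta_rot": [0,0,0],"fingers": 0}
    - {"dp": [-0.116,0.055,0],"delta_rot": [0,0,0],"fingers": 0}

```text
clock: 11.7
position: [0.4878, 0.2077, 0.1974]
ee_rot: [-0.002, 1.0, 0.0, 0.001]
contact_force: [-2.5, 4.2, 10.0]
width: 0.0252
gripper_force: 26.9
```

servo_tool:
  moves:
    - {"dp": [-0.102,0.078,0],"delta_rot": [0,0,0],"fingers": 0}
    - {"dp": [-0.082,0.099,0],"delta_rot": [0,0,0],"fingers": 0}
    - {"dp": [-0.058,0.114,0],"delta_rot": [0,0,0],"fingers": 0}
    - {"dp": [-0.032,0.125,0],"delta_rot": [0,0,0],"fingers": 0}
    - {"dp": [-0.005,0.128,0],"delta_rot": [0,0,0],"fingers": 0}

```text
clock: 12.2
position: [0.4316, 0.0957, 0.1974]
ee_rot: [0.0, 1.0, 0.001, 0.0]
contact_force: [-0.8, -0.3, 8.5]
width: 0.0248
gripper_force: 26.6
```

```bash
cat >> sim.py <<'E'
S4=SCH+R([.23]*5)+H+R([.23]*5)+H+R([.215]*10)+H+H+R([.22]*10)+H+R([.22]*10)+H+R([.22]*10)+H+R([.22]*10)+H
E
python3 -c "
from h import *; from sim import *
look('wrist')
S=S4
p=fit(S);T,A,W=run(S,p);print(T[-1],A[-1],W[-1])
for x in (.2,.21,.22):
    t,a,w=run(S+R([x]*20),p);print(x,w[-400::50].round(3),a[-1])
rows(15.7855,[.21]*20)
"
```

```text
{'t': 12.2, 'cam': 'wrist', 'n': 0.0, 'ang': None, 'r': None, 'crank': -3.0531, 'cr': 0.1224} [-0.8 -0.3  8.5]
fit [0.0245 0.0146] res [-0.005  0.005  0.034 -0.014  0.023 -0.059  0.021  0.003]
12.250000000000572 6.555116229671013 1.1857281713475039
0.2 [1.178 1.153 1.15  1.148 1.147 1.146 1.145 1.145] 8.851817833939931
0.21 [1.178 1.174 1.188 1.197 1.205 1.21  1.214 1.217] 8.953598557968697
0.22 [1.179 1.195 1.225 1.247 1.262 1.274 1.282 1.288] 9.055379281997476
[[0.022, 0.121], [0.047, 0.113], [0.07, 0.101], [0.089, 0.084], [0.104, 0.064]]
[[0.116, 0.041], [0.122, 0.016], [0.122, -0.01], [0.117, -0.036], [0.108, -0.059]]
[[0.093, -0.08], [0.074, -0.098], [0.052, -0.111], [0.028, -0.119], [0.002, -0.123]]
[[-0.023, -0.12], [-0.048, -0.113], [-0.07, -0.1], [-0.09, -0.084], [-0.105, -0.063]]
end angle 19.985500000000016
```

servo_tool:
  moves:
    - {"dp": [0.022,0.121,0],"delta_rot": [0,0,0],"fingers": 0}
    - {"dp": [0.047,0.113,0],"delta_rot": [0,0,0],"fingers": 0}
    - {"dp": [0.07,0.101,0],"delta_rot": [0,0,0],"fingers": 0}
    - {"dp": [0.089,0.084,0],"delta_rot": [0,0,0],"fingers": 0}
    - {"dp": [0.104,0.064,0],"delta_rot": [0,0,0],"fingers": 0}

```text
clock: 12.75
position: [0.5012, -0.001, 0.1974]
ee_rot: [-0.0, 1.0, -0.001, 0.002]
contact_force: [3.3, 6.9, 5.5]
width: 0.025
gripper_force: 26.5
```

servo_tool:
  moves:
    - {"dp": [0.116,0.041,0],"delta_rot": [0,0,0],"fingers": 0}
    - {"dp": [0.122,0.016,0],"delta_rot": [0,0,0],"fingers": 0}
    - {"dp": [0.122,-0.01,0],"delta_rot": [0,0,0],"fingers": 0}
    - {"dp": [0.117,-0.036,0],"delta_rot": [0,0,0],"fingers": 0}
    - {"dp": [0.108,-0.059,0],"delta_rot": [0,0,0],"fingers": 0}

```text
clock: 13.25
position: [0.6171, 0.0104, 0.1974]
ee_rot: [-0.001, 1.0, -0.001, 0.0]
contact_force: [-3.8, 5.8, 11.4]
width: 0.0251
gripper_force: 26.9
```

```bash
python3 -c "
from h import *; from sim import *
look('scene')
S=S4+R([.21]*10)+H
p=fit(S);T,A,W=run(S,p);print(T[-1],A[-1],W[-1])
"
```

```text
{'t': 13.25, 'cam': 'scene', 'n': 79.0, 'ang': 1.4902, 'r': 0.0871, 'crank': -0.9861, 'cr': 0.1152} [-3.8  5.8 11.4]
fit [0.0248 0.0144] res [-0.008  0.001  0.03  -0.016  0.025 -0.058  0.027  0.016 -0.012]
13.300000000000736 7.820320498069059 1.1355188509968204
```

servo_tool:
  moves:
    - {"dp": [0.093,-0.08,0],"delta_rot": [0,0,0],"fingers": 0}
    - {"dp": [0.074,-0.098,0],"delta_rot": [0,0,0],"fingers": 0}
    - {"dp": [0.052,-0.111,0],"delta_rot": [0,0,0],"fingers": 0}
    - {"dp": [0.028,-0.119,0],"delta_rot": [0,0,0],"fingers": 0}
    - {"dp": [0.002,-0.123,0],"delta_rot": [0,0,0],"fingers": 0}

```text
clock: 13.8
position: [0.6669, 0.116, 0.1974]
ee_rot: [0.001, 1.0, -0.0, 0.001]
contact_force: [-2.9, -0.5, 9.0]
width: 0.0247
gripper_force: 26.6
```

servo_tool:
  moves:
    - {"dp": [-0.023,-0.12,0],"delta_rot": [0,0,0],"fingers": 0}
    - {"dp": [-0.048,-0.113,0],"delta_rot": [0,0,0],"fingers": 0}
    - {"dp": [-0.07,-0.1,0],"delta_rot": [0,0,0],"fingers": 0}
    - {"dp": [-0.09,-0.084,0],"delta_rot": [0,0,0],"fingers": 0}
    - {"dp": [-0.105,-0.063,0],"delta_rot": [0,0,0],"fingers": 0}

```text
clock: 14.3
position: [0.6005, 0.2132, 0.1975]
ee_rot: [-0.001, 1.0, 0.0, 0.003]
contact_force: [0.6, 2.4, 6.7]
width: 0.0252
gripper_force: 26.4
```

```bash
python3 -c "
from h import *; from sim import *
S=S4+R([.21]*10)+H+R([.21]*10)
p=fit(S);T,A,W=run(S,p);print(T[-1],A[-1],W[-1],s0())
G=.785+4*np.pi
for N in range(10,32):
  t,a,w=run(S+R([.21]*N)+R([.14,.07]+[0]*20),p)
  if abs(a[-1]-G)<.2: print(N,a[-1]-G,w[-1])
rows(19.9855,[.21]*30+[.14,.07])
"
```

```text
fit [0.0248 0.0144] res [-0.008  0.001  0.03  -0.016  0.025 -0.058  0.027  0.016 -0.012]
14.300000000000892 8.97872278106636 1.1927301360957407 14.3
30 -0.07979944209619916 0.0
31 0.04297683723797796 0.0
[[-0.116, -0.04], [-0.122, -0.014], [-0.122, 0.011], [-0.117, 0.036], [-0.107, 0.06]]
[[-0.092, 0.081], [-0.074, 0.098], [-0.051, 0.111], [-0.027, 0.12], [-0.001, 0.123]]
[[0.024, 0.12], [0.049, 0.112], [0.071, 0.1], [0.091, 0.083], [0.106, 0.062]]
[[0.116, 0.039], [0.122, 0.014], [0.122, -0.013], [0.117, -0.037], [0.106, -0.061]]
[[0.092, -0.081], [0.072, -0.099], [0.05, -0.112], [0.026, -0.12], [0.0, -0.122]]
[[-0.025, -0.12], [-0.05, -0.113], [-0.072, -0.099], [-0.091, -0.082], [-0.106, -0.061]]
[[-0.077, -0.028], [-0.04, -0.01]]
end angle 26.495500000000025
```

servo_tool:
  moves:
    - {"dp": [-0.116,-0.04,0],"delta_rot": [0,0,0],"fingers": 0}
    - {"dp": [-0.122,-0.014,0],"delta_rot": [0,0,0],"fingers": 0}
    - {"dp": [-0.122,0.011,0],"delta_rot": [0,0,0],"fingers": 0}
    - {"dp": [-0.117,0.036,0],"delta_rot": [0,0,0],"fingers": 0}
    - {"dp": [-0.107,0.06,0],"delta_rot": [0,0,0],"fingers": 0}

```text
clock: 14.8
position: [0.481, 0.2033, 0.1974]
ee_rot: [-0.002, 1.0, 0.0, 0.0]
contact_force: [-3.1, 3.7, 10.1]
width: 0.0249
gripper_force: 27.0
```

servo_tool:
  moves:
    - {"dp": [-0.092,0.081,0],"delta_rot": [0,0,0],"fingers": 0}
    - {"dp": [-0.074,0.098,0],"delta_rot": [0,0,0],"fingers": 0}
    - {"dp": [-0.051,0.111,0],"delta_rot": [0,0,0],"fingers": 0}
    - {"dp": [-0.027,0.12,0],"delta_rot": [0,0,0],"fingers": 0}
    - {"dp": [-0.001,0.123,0],"delta_rot": [0,0,0],"fingers": 0}

```text
clock: 15.3
position: [0.4319, 0.0936, 0.1974]
ee_rot: [0.0, 1.0, 0.001, 0.0]
contact_force: [-0.9, -0.1, 9.2]
width: 0.0255
gripper_force: 26.7
```

servo_tool:
  moves:
    - {"dp": [0.024,0.12,0],"delta_rot": [0,0,0],"fingers": 0}
    - {"dp": [0.049,0.112,0],"delta_rot": [0,0,0],"fingers": 0}
    - {"dp": [0.071,0.1,0],"delta_rot": [0,0,0],"fingers": 0}
    - {"dp": [0.091,0.083,0],"delta_rot": [0,0,0],"fingers": 0}
    - {"dp": [0.106,0.062,0],"delta_rot": [0,0,0],"fingers": 0}

```text
clock: 15.8
position: [0.5031, -0.0018, 0.1974]
ee_rot: [-0.0, 1.0, -0.001, 0.002]
contact_force: [3.3, 6.6, 5.8]
width: 0.0252
gripper_force: 26.5
```

```bash
python3 -c "
from h import *; from sim import *
look('wrist','scene')
S=S4+R([.21]*10)+H+R([.21]*25)+H*2
p=fit(S);T,A,W=run(S,p);print(T[-1],A[-1],W[-1],s0())
G=.785+4*np.pi
for N in range(10,20):
  t,a,w=run(S+R([.21]*N)+R([.14,.07]+[0]*20),p)
  if abs(a[-1]-G)<.2: print(N,a[-1]-G,w[-1])
"
```

```text
{'t': 15.8, 'cam': 'wrist', 'n': 1528.0, 'ang': -1.773, 'r': 0.0846, 'crank': -2.0058, 'cr': 0.1195} [3.3 6.6 5.8]
{'t': 15.85, 'cam': 'scene', 'n': 62.0, 'ang': -1.7097, 'r': 0.0845, 'crank': -1.9636, 'cr': 0.119} [ 5.7  0.4 -1.1]
fit [0.015  0.0258] res [-0.101 -0.101 -0.218 -0.611 -0.944 -1.045 -1.351 -2.113 -2.918  2.454
  2.431]
15.900000000001143 7.037090714491414 0.588383660828319 15.9
```

```bash
sed -i 's/\[.025,.024\],diff/[.0248,.0144],diff/' sim.py; python3 -c "
from h import *; from sim import *
S=S4+R([.21]*10)+H+R([.21]*25)+H*2
p=fit(S);T,A,W=run(S,p);print(T[-1],A[-1],W[-1],s0())
G=.785+4*np.pi
for N in range(12,20):
  t,a,w=run(S+R([.21]*N)+R([.14,.07]+[0]*20),p)
  if abs(a[-1]-G)<.2: print(N,a[-1]-G,w[-1],(w[::-1]!=0).argmax()*.005)
rows(23.1355,[.21]*15+[.14,.07]);print();rows(23.1355,[.21]*16+[.14,.07])
"
```

```text
fit [0.0248 0.0144] res [-0.008  0.001  0.03  -0.016  0.025 -0.058  0.026  0.015 -0.013  0.002
 -0.002]
15.900000000001143 10.909906262400312 1.0523113671661697 15.9
15 -0.12228590827331409 0.0 1.065
16 -0.00022510653782781276 0.0 1.065
17 0.12192077020591441 0.0 1.06
[[0.116, 0.039], [0.122, 0.013], [0.122, -0.012], [0.117, -0.037], [0.107, -0.061]]
[[0.091, -0.081], [0.073, -0.099], [0.05, -0.112], [0.026, -0.12], [-0.0, -0.123]]
[[-0.025, -0.12], [-0.05, -0.112], [-0.072, -0.099], [-0.091, -0.082], [-0.107, -0.061]]
[[-0.076, -0.028], [-0.04, -0.01]]
end angle 26.495500000000014

[[0.116, 0.039], [0.122, 0.013], [0.122, -0.012], [0.117, -0.037], [0.107, -0.061]]
[[0.091, -0.081], [0.073, -0.099], [0.05, -0.112], [0.026, -0.12], [-0.0, -0.123]]
[[-0.025, -0.12], [-0.05, -0.112], [-0.072, -0.099], [-0.091, -0.082], [-0.107, -0.061]]
[[-0.116, -0.038], [-0.081, -0.011], [-0.041, -0.002]]
end angle 26.705500000000015
```

servo_tool:
  moves:
    - {"dp": [0.116,0.039,0],"delta_rot": [0,0,0],"fingers": 0}
    - {"dp": [0.122,0.013,0],"delta_rot": [0,0,0],"fingers": 0}
    - {"dp": [0.122,-0.012,0],"delta_rot": [0,0,0],"fingers": 0}
    - {"dp": [0.117,-0.037,0],"delta_rot": [0,0,0],"fingers": 0}
    - {"dp": [0.107,-0.061,0],"delta_rot": [0,0,0],"fingers": 0}

```text
clock: 16.4
position: [0.6187, 0.0116, 0.1974]
ee_rot: [-0.001, 1.0, -0.001, -0.0]
contact_force: [-5.4, 5.7, 10.8]
width: 0.0254
gripper_force: 26.9
```

servo_tool:
  moves:
    - {"dp": [0.091,-0.081,0],"delta_rot": [0,0,0],"fingers": 0}
    - {"dp": [0.073,-0.099,0],"delta_rot": [0,0,0],"fingers": 0}
    - {"dp": [0.05,-0.112,0],"delta_rot": [0,0,0],"fingers": 0}
    - {"dp": [0.026,-0.12,0],"delta_rot": [0,0,0],"fingers": 0}
    - {"dp": [0,-0.123,0],"delta_rot": [0,0,0],"fingers": 0}

```text
clock: 16.9
position: [0.6667, 0.118, 0.1975]
ee_rot: [0.001, 1.0, -0.0, 0.001]
contact_force: [-2.9, -0.8, 8.4]
width: 0.0249
gripper_force: 26.6
```

servo_tool:
  moves:
    - {"dp": [-0.025,-0.12,0],"delta_rot": [0,0,0],"fingers": 0}
    - {"dp": [-0.05,-0.112,0],"delta_rot": [0,0,0],"fingers": 0}
    - {"dp": [-0.072,-0.099,0],"delta_rot": [0,0,0],"fingers": 0}
    - {"dp": [-0.091,-0.082,0],"delta_rot": [0,0,0],"fingers": 0}
    - {"dp": [-0.107,-0.061,0],"delta_rot": [0,0,0],"fingers": 0}

```text
clock: 17.4
position: [0.5986, 0.2142, 0.1975]
ee_rot: [-0.001, 1.0, 0.0, 0.003]
contact_force: [1.6, 2.3, 4.5]
width: 0.0251
gripper_force: 26.5
```

servo_tool:
  moves:
    - {"dp": [-0.116,-0.038,0],"delta_rot": [0,0,0],"fingers": 0}
    - {"dp": [-0.081,-0.011,0],"delta_rot": [0,0,0],"fingers": 0}
    - {"dp": [-0.041,-0.002,0],"delta_rot": [0,0,0],"fingers": 0}
    - {"dp": [0,0,0],"delta_rot": [0,0,0],"fingers": 0}
    - {"dp": [0,0,0],"delta_rot": [0,0,0],"fingers": 0}

```text
clock: 17.9
position: [0.5501, 0.2248, 0.1975]
ee_rot: [-0.002, 1.0, -0.0, 0.002]
contact_force: [0.7, 6.6, 5.8]
width: 0.0249
gripper_force: 26.5
```

servo_tool:
  moves:
    - {"dp": [0,0,0],"delta_rot": [0,0,0],"fingers": 0}
    - {"dp": [0,0,0],"delta_rot": [0,0,0],"fingers": 0}
    - {"dp": [0,0,0],"delta_rot": [0,0,0],"fingers": 0}
    - {"dp": [0,0,0],"delta_rot": [0,0,0],"fingers": 0}
    - {"dp": [0,0,0],"delta_rot": [0,0,0],"fingers": 0}

```text
clock: 18.4
position: [0.5507, 0.2248, 0.1975]
ee_rot: [-0.002, 1.0, -0.0, 0.002]
contact_force: [-0.5, 6.6, 4.9]
width: 0.0249
gripper_force: 26.5
```

servo_tool:
  moves:
    - {"dp": [0,0,0],"delta_rot": [0,0,0],"fingers": 0}
    - {"dp": [0,0,0],"delta_rot": [0,0,0],"fingers": 0}
    - {"dp": [0,0,0],"delta_rot": [0,0,0],"fingers": 0}
    - {"dp": [0,0,0],"delta_rot": [0,0,0],"fingers": 0}
    - {"dp": [0,0,0],"delta_rot": [0,0,0],"fingers": 0}

```text
clock: 18.9
position: [0.5507, 0.2248, 0.1975]
ee_rot: [-0.002, 1.0, -0.0, 0.002]
contact_force: [-0.2, 6.3, 6.7]
width: 0.025
gripper_force: 26.5
```

```bash
python3 -c "
from h import *
look('wrist','scene','top')
import glob
im=cv2.imread(sorted(glob.glob('pics/o_wrist*'),key=lambda f:int(f[-7:-4]))[-1]);a=cv2.imread(sorted(glob.glob('pics/o_scene*'),key=lambda f:int(f[-7:-4]))[-1])
st=readout.get_state()
for n,i in(('wrist',im),('scene',a)): print(n,ang_of(n,st,i[:,:,::-1].copy(),C,'red',.03,.12,.155))
cv2.imwrite('pics/v5.png',np.hstack([cv2.resize(im,(400,300)),cv2.resize(a[180:340,230:444],(400,300))]))
"
```

```text
{'t': 18.9, 'cam': 'wrist', 'n': 1812.0, 'ang': 0.8121, 'r': 0.0865, 'crank': 1.5946, 'cr': 0.1183} [-0.2  6.3  6.7]
{'t': 18.95, 'cam': 'scene', 'n': 72.0, 'ang': 0.8272, 'r': 0.0873, 'crank': 1.5944, 'cr': 0.1183} [0.5 7.4 5.6]
{'t': 19.0, 'cam': 'top', 'n': 91.0, 'ang': 0.7988, 'r': 0.0853, 'crank': 1.5944, 'cr': 0.1184} [0.2 7.2 5.9]
wrist (0, None, None)
scene (48, np.float64(0.7928321376018782), np.float64(0.13727529787061352))
```

View pics/v5.png

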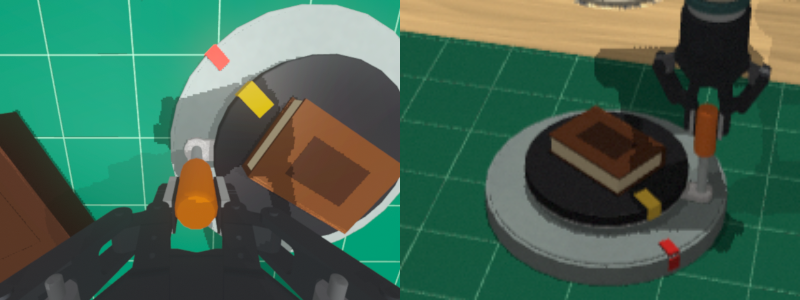

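The plate rests with the pointer at 0.81 rad and the red mark at 0.79 rad, so it is about 2–3 mm off, and the book is in place. Now I'll release and lift.

servo_tool:
  moves:
    - {"dp": [0,0,0],"delta_rot": [0,0,0],"fingers": 0.7}
    - {"dp": [0,0,0],"delta_rot": [0,0,0],"fingers": 1}
    - {"dp": [0,0,0],"delta_rot": [0,0,0],"fingers": 1}
    - {"dp": [0,0,0],"delta_rot": [0,0,0],"fingers": 1}
    - {"dp": [0,0,0],"delta_rot": [0,0,0],"fingers": 1}

```text
clock: 19.55
position: [0.5495, 0.2223, 0.1956]
ee_rot: [0.0, 1.0, -0.0, -0.0]
contact_force: [0.4, 0.6, 0.1]
width: 0.0856
gripper_force: 0.0
```

servo_tool:
  moves:
    - {"dp": [0,0,0],"delta_rot": [0,0,0],"fingers": 1}
    - {"dp": [0,0,-0.1],"delta_rot": [0,0,0],"fingers": 1}
    - {"dp": [0,0,-0.2],"delta_rot": [0,0,0],"fingers": 1}
    - {"dp": [0,0,-0.2],"delta_rot": [0,0,0],"fingers": 1}
    - {"dp": [0,0,-0.1],"delta_rot": [0,0,0],"fingers": 1}

```text
clock: 20.05
position: [0.5506, 0.2228, 0.3197]
ee_rot: [-0.001, 1.0, -0.0, 0.003]
contact_force: [0.5, 0.9, 0.0]
width: 0.0855
gripper_force: 0.0
```

servo_tool:
  moves:
    - {"dp": [0,0,0],"delta_rot": [0,0,0],"fingers": 1}
    - {"dp": [0,0,0],"delta_rot": [0,0,0],"fingers": 1}
    - {"dp": [0,0,0],"delta_rot": [0,0,0],"fingers": 1}
    - {"dp": [0,0,0],"delta_rot": [0,0,0],"fingers": 1}
    - {"dp": [0,0,0],"delta_rot": [0,0,0],"fingers": 1}

```text
clock: 20.55
position: [0.5492, 0.2225, 0.3145]
ee_rot: [0.0, 1.0, -0.0, -0.001]
contact_force: [-0.1, 0.3, 0.6]
width: 0.0855
gripper_force: 0.0
```

```bash
python3 -c "
from h import *
look('scene','top','wrist')
"
```

```text
{'t': 20.55, 'cam': 'scene', 'n': 72.0, 'ang': 0.8272, 'r': 0.0873, 'crank': 1.6079, 'cr': 0.1161} [-0.1  0.3  0.6]
{'t': 20.6, 'cam': 'top', 'n': 92.0, 'ang': 0.7958, 'r': 0.0858, 'crank': 1.6068, 'cr': 0.1161} [-0.3  0.3 -0.3]
{'t': 20.65, 'cam': 'wrist', 'n': 725.0, 'ang': 0.8129, 'r': 0.0858, 'crank': 1.6059, 'cr': 0.1162} [ 0.1 -0.1  0. ]
```

The pointer hasn't moved, and the tool is clear of the handle with no contact force. I'm handing in.

```bash
python3 -c "
from rig import manip
print(manip.sign_off())"
```

```text
the job is handed in; nothing more can be done
None
```

I've handed in the job with no verdict shown: by camera fit the plate ran at about 1.05–1.25 rad/s from roughly 6 s to 17 s, then stopped with the pointer 2–3 mm from the red mark, handle released and book in place.

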